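# Clamp a rock core in the V-block

## Robot

A 7-joint arm with a two-finger parallel gripper is mounted at the origin on the work surface. World frame = base frame: x ahead of the robot, y to its left, z up, the work surface at z = 0. Lengths are in m, angles in rad, forces in N, time in s.
With the tool pointing down it reaches from about 0.425 to 0.975 m from the base axis. Payload 16.7 kg.
Tool frame: the origin (TCP) lies between the finger pads; the fingertips stand 8 mm ahead of it and the grasp point (between the pads) lies 11 mm behind it (r.nose_length is the distance from the TCP to the fingertips, in m); z points along the fingers, y is the line along which they close (so a half turn about z gives the same grasp; the last joint's range is limited). The gripper opens to 85 mm and grips with 20 to 120 N. Pads are 22 mm wide; open, the fingers measure 114 mm over their backs; the gripper's body (76 mm by 85 mm) begins 54 mm behind the grasp point. The pads swing forward as they close: fully open they stand 13 mm farther back than shut.
Start: joints at [0.982, 0.426, 0.074, 1.606, -0.034, 1.111, -0.067], TCP at [0.287, -0.611, 0.239] pointing down, gripper open.
Joint ranges: [-2.85, 2.85], [-0.5, 2.14], [-1.23, 1.37], [0.21, 2.46], [-1.02, 4.16], [0.16, 2.05], [-2.73, 2.73]. Speed limits (rad/s): [1.89, 1.89, 2.39, 2.39, 3.01, 3.01, 3.01].

## Interface

Orientations are given as a rotation vector (axis times angle).
In Python, from plant import r gives the robot as it stands.
- The arm moves only by the tool jog_arm, never from a script. Its argument "increments" is a list of rows, each a list of 3 entries, a list of its own where there are three numbers: the turn, a rotation vector about the tool's x, y, z in units of 6 degrees (1.0 is 6 degrees), then the shift along the tool's x, y, z in m, then the opening, from 0 (shut) to 1 (fully open). In form: [[[rx, ry, rz], [dx, dy, dz], hand], ...]. A call has 1 to 12 rows; each row shifts and turns the commanded pose from where the row before left it, along the tool's axes as they then stand; what a row does not reach is not made up. A row lasts 1/12 s, in which the tool goes at most 41.7 mm and 7.16 degrees, less where a joint would pass 70% of its speed; a pose out of reach is approached as far as the arm can. A call is refused whole if a number of a shift passes 0.0417 or a number of a turn 1, either way. A call with a gripper value outside its range is refused whole. The fingers move at their own pace and stop on an object; "grip_force" is the grip in N (left out, the last holds). Time passes only in rows, so rows that do not move let the fingers close. It gives the time, the measured TCP pose, the force, the opening and the grip force at its end, in the units of the state.
- r.sense(): the state, without advancing time (a new reading comes with each control period).
- r.read_camera(name): name is "scene" or "top" or "wrist"; returns a dict with "pixels" (420x560x3 uint8, red, green, blue), "camera_matrix" (3x3 intrinsics, pixels), "R" (3x3) and "t" (3): a world point X has camera coordinates R X + t; the wrist camera has in their place "mount" (4x4, takes a point from camera to tool coordinates, whose origin is the TCP and whose axes are the flange's). Camera axes: x right, y down, z forward; pixel columns grow to the right and rows downward; lengths in m; the calibration is good to about 2 mm. A picture is of the moment at which its call begins: read the wrist's pose just before it. There is no depth.
- r.hand_in(): hands the job in; it is judged then, once.
Trained networks look in the newest picture that a camera, given by its name, has taken for a name from the list of things; names that differ only in an ending like _2 or _b are one class to them, and where a whole thing is asked for, a point or a joint stands for the part that bears it (a point fixed in the world has none). Each returns a list of dicts, best first, with "conf" (0 to 1); they miss things now and then, are a little off and sometimes report something else, mostly with a low value. They report only what shows in the picture. A call takes as long as a camera call. They do not tell look-alikes from the thing itself.
- r.spot_in(camera, target): "extent" ([left, top, right, bottom] in pixels, round what is visible of it).
- r.landmark_of(camera, target): "at" ([column, row] in pixels: a listed point, or the origin of a listed thing).
The state is a dict: "clock": time; "qpos": joint angles; "dq": joint speeds; "tau": joint torques, N m; "tool_pos": TCP position; "tool_rot": TCP orientation; "force": force on the tool from outside, world axes, zero at the start; "wrist_torque": the same for the moment, N m; "grip_width": finger opening in m; "gripper_force": force on a finger pad.
Only numpy, scipy, OpenCV 4.12 (cv2) and the standard library are available. Lean on these libraries where they do the work, as an engineer would, in place of code of your own. Each camera call takes 0.05 s, during which the arm holds its last target. There are 200 camera calls.

## Task

Pick up the full-size rock core (the one that is both thick and long) from its wooden rest and lower it gently into the steel V-blocks, centred along their length and lying in both notches. Then swing the open clamp strap over so that it lies on the core.

Things in the scene. Friction and masses are not known exactly. Their poses are not given: they have to be found in the camera images.
- long_core_center (a point): Centre of the full-size core: stone cylinder 38 mm thick, 180 long, 0.5 kg, lying along its x axis, centre at z = 35 mm, on a wooden rest: two supports 26 to 42 mm either side of its middle, 26 high, 42 wide, joined by a 6 mm runner; fingers fit beside the middle. Bystanders on like rests, near parallel, centres over 105 mm off: one as thick but 95 long, one as long but 24 thick. They swap places.
- v_seat (a point): Where the core's centre is once seated, z = 49 mm; x runs along the notches, z up. Fixed steel base 200 x 130 x 10 mm; V-blocks centred at x = +-45 mm from here, each 24 mm thick along x, 72 wide, top at z = 52 mm, with 90 degree notches 60 mm wide at the mouth. The 66 mm between them is free down to the base, so fingers that hold the core's middle fit in.
- strap_hinge (a point): Mid-width of the strap on its hinge axis, on the fixture at x +74, y -47, z +22 mm from v_seat (fixed; same axes; hinge axis along x). The clamp strap is a flat aluminium bar 20 mm wide along x, 6 thick, reaching 102 mm from this axis, 0.15 kg, in a steel fork 35 mm wide. It comes down across the end of a seated core, clear of the V-blocks.
- strap (a joint): Strap angle, rad. 0: level, pointing to v_seat's +y, lying on a seated core. Grows as the free end rises; 1.57 upright. Starts open at 1.65 to 1.95, leaning out to v_seat's -y (stop 2.0; without a core it drops to -0.25). The stiff hinge holds it within about 0.4 of upright; pushed towards the core to 1.1 or less, it falls slowly onto it by itself. About 1 N at the free end moves it.
Mind the look-alikes: they are no part of the job. What is shaped like the part that bears long_core_center but green or orange is not meant.

How it is judged:
On the way:
1. the full-size core lies in both notches, centred, and released, while the strap still stands open (above 1.2 rad) (x of long_core_center in the frame of v_seat between -0.015 and 0.015 m and y of long_core_center in the frame of v_seat between -0.01 and 0.01 m and z of long_core_center in the frame of v_seat between -0.006 and 0.006 m and angle between the x axis of long_core_center and the x axis of v_seat, either way round below 0.12 rad and value of joint strap above 1.2 rad and contact force between the fingers and long_core below 0.1 N), for 0.2 s.
At the end, for the whole second after the job is handed in: The full-size core rests in both notches (centre within 15 mm of the seat along the notches, 10 mm across, 6 mm in height, axis within 0.12 rad), and the strap lies on it (within 0.1 rad of level); all at rest (x of long_core_center in the frame of v_seat between -0.015 and 0.015 m and y of long_core_center in the frame of v_seat between -0.01 and 0.01 m and z of long_core_center in the frame of v_seat between -0.006 and 0.006 m and angle between the x axis of long_core_center and the x axis of v_seat, either way round below 0.12 rad and value of joint strap between -0.1 and 0.1 rad and linear speed of long_core below 0.02 m/s); the robot touches nothing.
It fails at once if the core is dropped or slammed into the V-blocks: faster than 0.5 m/s within 30 mm of its seat (distance between long_core_center and v_seat below 0.03 m and linear speed of long_core above 0.5 m/s).
It also fails if it takes over 48 s, if anything falls off the work surface, if the arm or the gripper's body presses on something with over 40 N, if the wrist force passes 120 N, or if a joint passes its speed limit or range.

## Working session

There is one attempt and no reset: what is moved stays moved. The work goes in short steps, Python scripts to look and compute and a tool call to move; the robot and the scene stay as the last step left them, time stands still between calls to the robot, and variables do not carry over. Pictures are saved under pics/ and viewed, at most 11 in all, crops included, and the job is handed in when it is done.

Besides the shell and the picture viewer there is one more tool, called as name(argument=value, ...), one argument or row to a line, values as JSON. jog_arm: Moves the arm, as the interface text tells. Its arguments: {"type":"object","properties":{"increments":{"type":"array"},"grip_force":{"type":"number"}},"required":["increments"]}

```bash
mkdir -p pics; cat > h.py <<'E'
import numpy as np, cv2
from scipy.spatial.transform import Rotation as Ro
from plant import r
def ray(c,uv,st=None):
    K=c["camera_matrix"]; d=np.linalg.inv(K)@np.array([uv[0],uv[1],1.])
    if "mount" in c:
        M=np.array(c["mount"]); T=Ro.from_rotvec(st["tool_rot"]).as_matrix(); p=np.array(st["tool_pos"])
        return p+T@M[:3,3], T@M[:3,:3]@d
    R=np.array(c["R"]);t=np.array(c["t"]); return -R.T@t, R.T@d
def onz(c,uv,z,st=None):
    o,d=ray(c,uv,st); return o+d*(z-o[2])/d[2]
def save(c,n): cv2.imwrite(f"pics/{n}.png",np.ascontiguousarray(c["pixels"][:,:,::-1]))
E
python3 - <<'E'
from h import *
print(r.sense())
Z=dict(long_core_center=.035,v_seat=.049,strap_hinge=.071)
for n in ("top","scene"):
    c=r.read_camera(n); save(c,n)
    for k,z in Z.items():
        for q in r.landmark_of(n,k)[:4]: print(n,k,np.round(q["at"],1),round(q["conf"],2),np.round(onz(c,q["at"],z),3))
    for k in("long_core_center","strap"):
      for q in r.spot_in(n,k)[:4]: print(n,k,q)
E
```

```text
{'clock': 0.0, 'qpos': array([ 0.98151623,  0.42676726,  0.07386338,  1.60661402, -0.03407268,
        1.11078851, -0.06706256]), 'dq': array([-0.00060164, -0.00106926,  0.00161842,  0.00110098,  0.0007461 ,
        0.00150086,  0.00024335]), 'tau': array([-6.39121263e-04, -9.49831510e+01,  3.76084507e+00, -4.63522947e+01,
        1.90408604e-02,  1.01312099e-02,  1.07407486e-04]), 'tool_pos': array([ 0.28716483, -0.61042916,  0.23858436]), 'tool_rot': array([-3.06472401e+00, -6.84988182e-01,  6.47960066e-04]), 'force': array([-0.48365431,  0.33542028, -0.17277005]), 'wrist_torque': array([ 0.03111184, -0.01732067,  0.02711623]), 'gripper_force': 0.0, 'grip_width': 0.08555129976688738}
top long_core_center [203.7 281.4] 0.67 [0.277 0.297 0.035]
top long_core_center [102.7 218.5] 0.66 [0.434 0.525 0.035]
top long_core_center [184.5 192.5] 0.64 [0.485 0.336 0.035]
top v_seat [418.3 188.2] 0.75 [ 0.46  -0.206  0.049]
top strap_hinge [423.  156.2] 0.69 [ 0.529 -0.219  0.071]
top long_core_center {'extent': [162.2, 263.0, 240.4, 301.6], 'conf': 0.9}
top long_core_center {'extent': [171.2, 152.1, 198.0, 230.7], 'conf': 0.85}
top long_core_center {'extent': [79.8, 177.0, 128.3, 249.3], 'conf': 0.78}
top strap {'extent': [426.2, 132.3, 450.4, 158.3], 'conf': 0.77}
scene long_core_center [362.1 210.1] 0.86 [0.281 0.296 0.035]
scene long_core_center [412.5 302.6] 0.83 [0.464 0.531 0.035]
scene long_core_center [338.7 268.6] 0.7 [0.484 0.33  0.035]
scene v_seat [192.7 169. ] 0.69 [ 0.442 -0.207  0.049]
scene strap_hinge [166.8 181.4] 0.58 [ 0.532 -0.224  0.071]
scene long_core_center {'extent': [340.5, 191.8, 388.2, 239.1], 'conf': 0.67}
scene long_core_center {'extent': [313.5, 242.9, 364.2, 297.2], 'conf': 0.65}
scene long_core_center {'extent': [403.2, 267.6, 421.2, 338.9], 'conf': 0.56}
scene strap {'extent': [149.2, 152.1, 166.5, 185.5], 'conf': 0.51}
```

View pics/top.png

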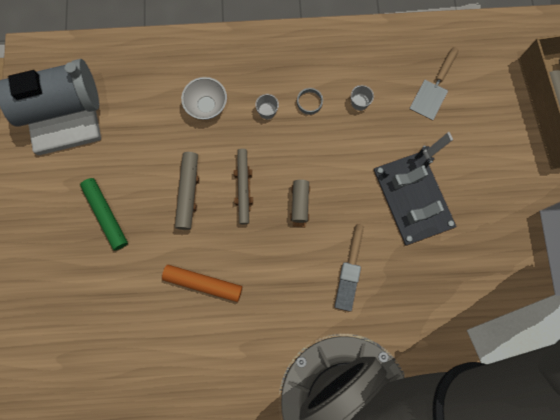

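View pics/scene.png

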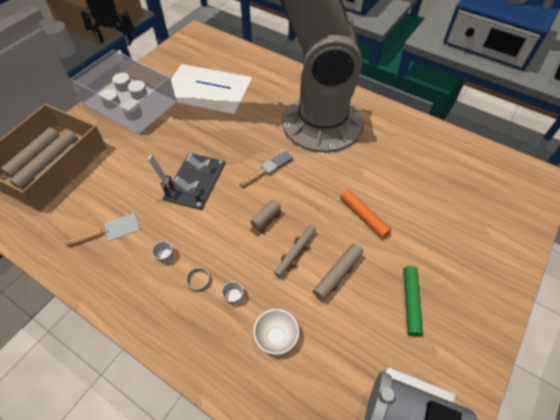

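The two views show five core-like things. Pixels below are from the top view:
- (187,190): thick and long, grey
- (243,187): long but thin, grey
- (301,202): thick but short, grey
- (103,214): green
- (202,283): orange

By the description I choose (187,190). The fixture is at about (415,195), with the strap leaning to the upper right at (440,145). Next is the close crop to check this.

```bash
cat > m.py <<'E'
from h import *
c=r.read_camera("top"); im=np.ascontiguousarray(c["pixels"][:,:,::-1])
a=cv2.resize(im[140:250,160:320],(800,550),interpolation=cv2.INTER_CUBIC)
cv2.imwrite("pics/cores.png",a)
b=cv2.resize(im[120:250,365:465],(461,600),interpolation=cv2.INTER_CUBIC); cv2.imwrite("pics/fix.png",b)
for n,u0,u1 in (("thick",(189,153),(184,229)),("thin",(242,150),(243,223)),("short",(301,181),(301,222))):
    p,q=onz(c,u0,.05),onz(c,u1,.05); print(n,p,q,np.linalg.norm(p-q),(p+q)/2,np.degrees(np.arctan2(*(p-q)[[1,0]])))
E
python3 m.py
```

```text
thick [0.57614025 0.32142125 0.05      ] [0.39571639 0.33610065 0.05      ] 0.18102004487227696 [0.48592832 0.32876095 0.05      ] -4.651376239467877
thin [0.5762011  0.19699365 0.05      ] [0.40161779 0.20218094 0.05      ] 0.1746603515028633 [0.48890944 0.1995873  0.05      ] -1.7018940025037568
short [0.49257256 0.06385111 0.05      ] [0.39612222 0.07056273 0.05      ] 0.09668357638284558 [0.44434739 0.06720692 0.05      ] -3.9805829346353017
```

View pics/cores.png

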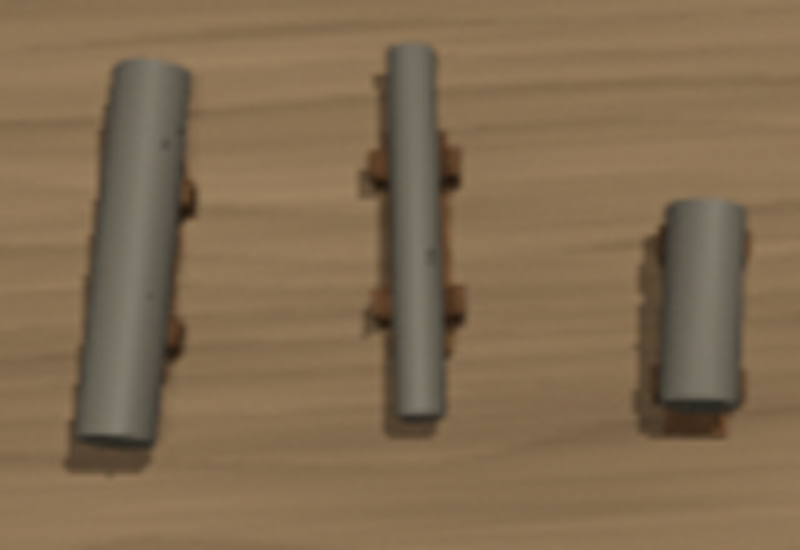

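View pics/fix.png

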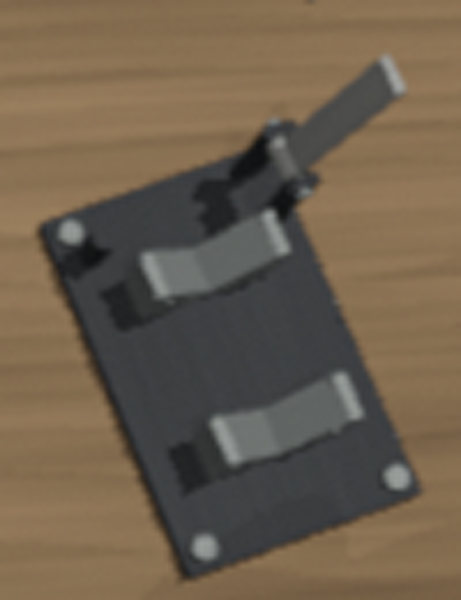

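The left core in the crop, top pixel (187,190), is 38 mm thick and 181 mm long, so it is the full-size one. The fixture crop shows the base corners at crop pixels (40,225), (187,578) and (420,490). The V-block lands average (216,253) and (285,419).

```bash
cat > f.py <<'E'
from h import *
c=r.read_camera("top"); P=lambda x,y,z: onz(c,(365+x/4.61-.39,120+y/4.615-.39),z)
lt,lb,rb=P(40,225,.01),P(187,578,.01),P(420,490,.01)
print("base",(lt+rb)/2,np.linalg.norm(lt-lb),np.linalg.norm(rb-lb),np.degrees(np.arctan2(*(lt-lb)[[1,0]])))
A,B=P(216,253,.052),P(285,419,.052); print("V",(A+B)/2,np.linalg.norm(A-B),np.degrees(np.arctan2(*(A-B)[[1,0]])))
s=r.sense(); T=Ro.from_rotvec(s["tool_rot"]); print(T.as_matrix().round(3)); print(r.read_camera("wrist")["mount"].round(3))
E
python3 f.py
```

```text
base [ 0.44913495 -0.20401523  0.01      ] 0.19715224154329075 0.12930246437686546 16.215381713554695
V [ 0.44914736 -0.20483208  0.052     ] 0.09019730037250825 15.351785812079388
[[ 0.905  0.426 -0.   ]
 [ 0.426 -0.905  0.   ]
 [ 0.    -0.    -1.   ]]
[[-0.001 -0.949 -0.315  0.081]
 [ 1.    -0.001  0.    -0.001]
 [-0.    -0.315  0.949 -0.135]
 [ 0.     0.     0.     1.   ]]
```

jog_arm(
  increments=[
    [[0,0,0],[0.0266,-0.0249,0],1],
    [[0,0,0],[0.0266,-0.0249,0],1],
    [[0,0,0],[0.0266,-0.0249,0],1],
    [[0,0,0],[0.0266,-0.0249,0],1],
    [[0,0,0],[0.0266,-0.0249,0],1],
    [[0,0,0],[0.0266,-0.0249,0],1],
    [[0,0,0],[0.0266,-0.0249,0],1],
    [[0,0,0],[0.0266,-0.0249,0],1],
    [[0,0,0],[0.0266,-0.0249,0],1],
    [[0,0,0],[0.0266,-0.0249,0],1],
    [[0,0,0.8],[0.0266,-0.0249,0],1],
    [[0,0,0.77],[0.0266,-0.0249,0],1],
  ],
)

```text
clock: 1.75
tool_pos: [0.4518, -0.204, 0.2397]
tool_rot: [3.112, 0.425, 0.001]
force: [1.6, -1.3, 0.5]
grip_width: 0.0852
gripper_force: 0.0
```

```bash
cat >> h.py <<'E'
def pose():
    s=r.sense(); T=Ro.from_rotvec(s["tool_rot"]).as_matrix(); return s,np.array(s["tool_pos"]),T,np.degrees(np.arctan2(T[1,0],T[0,0]))
def go(x,y,z=None):
    s,p,T,yw=pose(); d=T.T@(np.array([x,y,p[2] if z is None else z])-p)
    print("t",round(s["clock"],2),"pos",p.round(4),"yaw",yw.round(2),"tilt",T[2].round(3),"shift",d.round(4),"F",np.round(s["force"],1),"grip",round(s["grip_width"],4),round(s["gripper_force"],1))
E
python3 - <<'E'
from h import *
s=r.sense(); c=r.read_camera("wrist"); save(c,"w1"); go(.486,.329)
for k,z in dict(v_seat=.049,strap_hinge=.071).items():
    for q in r.landmark_of("wrist",k)[:3]: print(k,np.round(q["at"],1),round(q["conf"],2),onz(c,q["at"],z,s).round(4))
E
```

```text
t 1.8 pos [ 0.4553 -0.1975  0.2398] yaw 15.28 tilt [ 0.002 -0.001 -1.   ] shift [ 0.1684 -0.4998  0.001 ] F [4.4 9.7 0.7] grip 0.0853 0.0
v_seat [277.3 188.6] 0.62 [ 0.4526 -0.2045  0.049 ]
strap_hinge [323.6 121.6] 0.64 [ 0.5333 -0.2281  0.071 ]
```

View pics/w1.png

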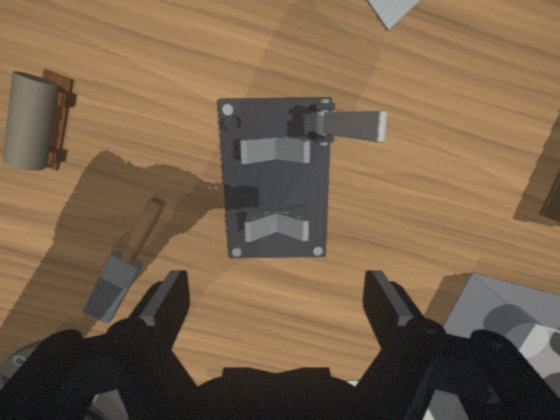

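The strap stands open at (355,125). The notches line up vertically at columns 277–278, rows 150 and 225, so the fixture's yaw is about the tool's. Seat ≈ (0.451, -0.2045), yaw ≈ 15.5°. Now to the core.

jog_arm(
  increments=[
    [[0,0,0],[0.0125,-0.037,0],1],
    [[0,0,0],[0.0125,-0.037,0],1],
    [[0,0,0],[0.0125,-0.037,0],1],
    [[0,0,0],[0.0125,-0.037,0],1],
    [[0,0,0],[0.0125,-0.037,0],1],
    [[0,0,0],[0.0125,-0.037,0],1],
    [[0,0,0],[0.0125,-0.037,0],1],
    [[0,0,0],[0.0125,-0.037,0],1],
    [[0,0,0],[0.0125,-0.037,0],1],
    [[0,0,0],[0.0125,-0.037,0],1],
    [[0,0,0],[0.0125,-0.037,0],1],
    [[0,0,0],[0.0125,-0.037,0],1],
  ],
)

```text
clock: 2.9
tool_pos: [0.4759, 0.2631, 0.2395]
tool_rot: [3.112, 0.43, 0.001]
force: [1.4, -0.1, -0.5]
grip_width: 0.0857
gripper_force: 0.0
```

jog_arm(
  increments=[
    [[0,0,0.85],[0,0,0],1],
    [[0,0,0.85],[0,0,0],1],
    [[0,0,0.85],[0,0,0],1],
    [[0,0,0.85],[0,0,0],1],
    [[0,0,0],[0,0,0],1],
    [[0,0,0],[0,0,0],1],
    [[0,0,0],[0,0,0],1],
  ],
)

```text
clock: 3.48
tool_pos: [0.4757, 0.2618, 0.2393]
tool_rot: [3.139, -0.122, 0.0]
force: [0.1, -0.1, 0.4]
grip_width: 0.0855
gripper_force: 0.0
```

```bash
python3 - <<'E'
from h import *
go(.486,.329)
E
```

```text
t 3.48 pos [0.4757 0.2618 0.2393] yaw -4.47 tilt [ 0.  0. -1.] shift [ 0.005  -0.0678 -0.    ] F [ 0.1 -0.1  0.4] grip 0.0855 0.0
```

jog_arm(
  increments=[
    [[0,0,0],[0.0025,-0.0339,0.02],1],
    [[0,0,0],[0.0025,-0.0339,0.02],1],
    [[0,0,0],[0,0,0],1],
    [[0,0,0],[0,0,0],1],
    [[0,0,0],[0,0,0],1],
  ],
)

```text
clock: 3.9
tool_pos: [0.486, 0.3291, 0.1991]
tool_rot: [3.139, -0.124, -0.001]
force: [0.9, -0.1, 0.4]
grip_width: 0.0855
gripper_force: 0.0
```

```bash
python3 - <<'E'
from h import *
s=r.sense(); c=r.read_camera("wrist"); save(c,"w2"); go(.486,.329)
for q in r.landmark_of("wrist","long_core_center")[:3]: print(np.round(q["at"],1),round(q["conf"],2),onz(c,q["at"],.035,s).round(4))
for q in r.spot_in("wrist","long_core_center")[:3]: print(q)
E
```

```text
t 3.95 pos [0.4862 0.3288 0.1996] yaw -4.59 tilt [ 0.  0. -1.] shift [-0.0002 -0.0002 -0.    ] F [ 0.6 -0.1  1. ] grip 0.0856 0.0
[307.7 348.3] 0.92 [0.29   0.3066 0.035 ]
[271.9 190.9] 0.69 [0.4906 0.3336 0.035 ]
[104.8 237.5] 0.62 [0.4539 0.5158 0.035 ]
{'extent': [256.4, 95.3, 295.5, 277.9], 'conf': 0.95}
{'extent': [24.8, 160.0, 159.5, 304.3], 'conf': 0.92}
{'extent': [237.0, 320.5, 378.2, 374.3], 'conf': 0.75}
```

View pics/w2.png

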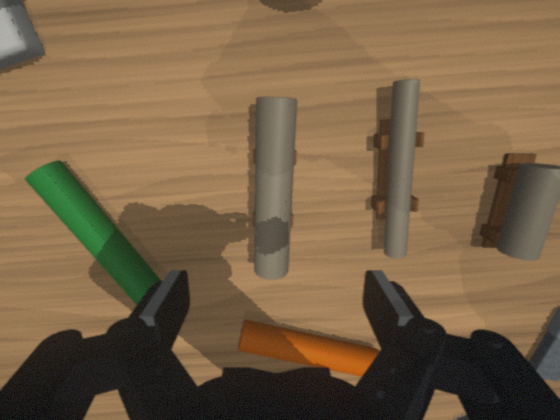

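```bash
python3 - <<'E'
from h import *
s=r.sense(); c=r.read_camera("wrist"); g=c["pixels"].astype(float)
for z in(.035,.054):
  P=onz(c,(276.3,98),z,s);Q=onz(c,(271.5,270 if z>.04 else 277),z,s); print(P,Q,(P+Q)/2,np.linalg.norm(P-Q),np.degrees(np.arctan2(*(P-Q)[[1,0]])))
a=onz(c,(275,157),.02,s);b=onz(c,(273,218),.02,s);print((a+b)/2,np.linalg.norm(a-b))
go(.489,.3325)
E
```

```text
[0.57909219 0.32149261 0.035     ] [0.39218981 0.3422057  0.035     ] [0.485641   0.33184915 0.035     ] 0.18804662559532037 -6.323885107002046
[0.57828993 0.32159607 0.054     ] [0.41144128 0.34028345 0.054     ] [0.49486561 0.33093976 0.054     ] 0.16789190031911577 -6.3906082982435635
[0.48982496 0.33127299 0.02      ] 0.06676098275685809
t 4.1 pos [0.4864 0.3287 0.2001] yaw -4.67 tilt [ 0.001 -0.    -1.   ] shift [ 0.0023 -0.004   0.    ] F [-0.7 -0.1  0.3] grip 0.0852 0.0
```

The core lies at column 274, rows 97–277, between the supports at rows 157 and 218. That puts its centre at ≈ (0.489, 0.331) with yaw ≈ -6°. Descending.

jog_arm(
  increments=[
    [[0,0,0.2],[0.0023,-0.0025,0.02],1],
    [[0,0,0],[0,0,0.03],1],
    [[0,0,0],[0,0,0.03],1],
    [[0,0,0],[0,0,0.03],1],
    [[0,0,0],[0,0,0.02],1],
    [[0,0,0],[0,0,0.018],1],
    [[0,0,0],[0,0,0.016],1],
    [[0,0,0],[0,0,0.01],1],
    [[0,0,0],[0,0,0],1],
    [[0,0,0],[0,0,0],1],
  ],
)

```text
clock: 4.93
tool_pos: [0.4886, 0.3317, 0.0258]
tool_rot: [3.138, -0.16, 0.0]
force: [0.4, -0.5, -0.2]
grip_width: 0.0856
gripper_force: 0.0
```

```bash
python3 -c "
from h import *
go(.489,.331,.026)"
```

```text
t 4.93 pos [0.4886 0.3317 0.0258] yaw -5.83 tilt [ 0.  0. -1.] shift [ 0.0005  0.0006 -0.0002] F [ 0.4 -0.5 -0.2] grip 0.0856 0.0
```

jog_arm(
  increments=[
    [[0,0,0],[0,0,0],0.4],
    [[0,0,0],[0,0,0],0.3],
    [[0,0,0],[0,0,0],0.2],
    [[0,0,0],[0,0,0],0.1],
    [[0,0,0],[0,0,0],0],
    [[0,0,0],[0,0,0],0],
    [[0,0,0],[0,0,0],0],
    [[0,0,0],[0,0,0],0],
    [[0,0,0],[0,0,0],0],
    [[0,0,0],[0,0,0],0],
  ],
  grip_force=60,
)

```text
clock: 5.77
tool_pos: [0.4887, 0.3316, 0.0263]
tool_rot: [3.137, -0.16, 0.001]
force: [-2.9, -4.1, 12.6]
grip_width: 0.0362
gripper_force: 58.5
```

jog_arm(
  increments=[
    [[0,0,0],[0,0,-0.006],0],
    [[0,0,0],[0,0,-0.014],0],
    [[0,0,0],[0,0,-0.025],0],
    [[0,0,0],[0,0,-0.03],0],
    [[0,0,0],[0,0,-0.03],0],
    [[0,0,0],[0,0,-0.02],0],
    [[0,0,0],[0,0,0],0],
    [[0,0,0],[0,0,0],0],
  ],
)

```text
clock: 6.43
tool_pos: [0.4887, 0.332, 0.1518]
tool_rot: [-3.136, 0.16, -0.003]
force: [0.6, -0.2, -4.3]
grip_width: 0.0361
gripper_force: 61.2
```

```bash
python3 - <<'E'
from h import *
s=r.sense(); c=r.read_camera("wrist"); save(c,"w3"); go(.451,-.2045)
for q in r.landmark_of("wrist","long_core_center")[:3]: print(np.round(q["at"],1),round(q["conf"],2),onz(c,q["at"],s["tool_pos"][2]+.01,s).round(4))
E
```

```text
t 6.48 pos [0.4881 0.3314 0.1504] yaw -5.83 tilt [ 0.  0. -1.] shift [1.750e-02 5.369e-01 1.000e-04] F [-0.   0.1 -5.6] grip 0.0366 61.2
[277.7 287.6] 0.83 [0.4901 0.332  0.1618]
[ 82.7 261.5] 0.6 [0.5129 0.4198 0.1618]
```

View pics/w3.png

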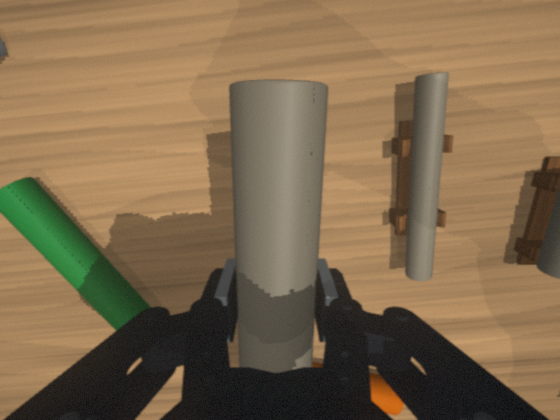

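The core is held straight and level in the fingers: axis at column 278, far end at row 85. Next I turn to the fixture's yaw, then carry.

jog_arm(
  increments=[
    [[0,0,-0.5],[0,0,0],0],
    [[0,0,-0.8],[0,0,0],0],
    [[0,0,-0.9],[0,0,0],0],
    [[0,0,-0.8],[0,0,0],0],
    [[0,0,-0.56],[0,0,0],0],
    [[0,0,0],[0,0,0],0],
    [[0,0,0],[0,0,0],0],
  ],
)

```text
clock: 7.12
tool_pos: [0.4878, 0.3313, 0.1491]
tool_rot: [3.113, 0.421, -0.003]
force: [-0.3, 0.2, -5.7]
grip_width: 0.0364
gripper_force: 61.2
```

```bash
python3 - <<'E'
from h import *
s=r.sense(); c=r.read_camera("wrist"); go(.451,-.2045)
o,d=ray(c,(278,82),s); T=Ro.from_rotvec(s["tool_rot"]).as_matrix(); o=T.T@(o-s["tool_pos"]); d=T.T@d
for zt in(-.030,-.026,-.02,.0): print(zt,(o+d*(zt-o[2])/d[2]).round(4))
E
```

```text
t 7.17 pos [0.4879 0.3315 0.1494] yaw 15.4 tilt [-0.002  0.    -1.   ] shift [-1.779e-01  5.069e-01  4.000e-04] F [ 0.  -0.3 -4.8] grip 0.0361 61.2
-0.03 [ 0.0899 -0.0004 -0.03  ]
-0.026 [ 0.0902 -0.0003 -0.026 ]
-0.02 [ 0.0907 -0.0003 -0.02  ]
0.0 [ 0.0925 -0.0001  0.    ]
```

jog_arm(
  increments=[
    [[0,0,0],[-0.005,0.0143,0],0],
    [[0,0,0],[-0.01,0.0285,0],0],
    [[0,0,0],[-0.012,0.0342,0],0],
    [[0,0,0],[-0.012,0.0342,0],0],
    [[0,0,0],[-0.012,0.0342,0],0],
    [[0,0,0],[-0.012,0.0342,0],0],
    [[0,0,0],[-0.012,0.0342,0],0],
    [[0,0,0],[-0.012,0.0342,0],0],
    [[0,0,0],[-0.012,0.0342,0],0],
    [[0,0,0],[-0.012,0.0342,0],0],
    [[0,0,0],[-0.012,0.0342,0],0],
    [[0,0,0],[-0.012,0.0342,0],0],
  ],
)

```text
clock: 8.17
tool_pos: [0.4606, -0.077, 0.1504]
tool_rot: [3.113, 0.422, 0.0]
force: [1.3, -0.1, -5.0]
grip_width: 0.0364
gripper_force: 61.2
```

jog_arm(
  increments=[
    [[0,0,0],[-0.012,0.0342,0],0],
    [[0,0,0],[-0.01,0.027,0],0],
    [[0,0,0],[-0.005,0.018,0],0],
    [[0,0,0],[0,0,0],0],
    [[0,0,0],[0,0,0],0],
    [[0,0,0],[0,0,0],0],
    [[0,0,0],[0,0,0],0],
    [[0,0,0],[0,0,0],0],
  ],
)

```text
clock: 8.83
tool_pos: [0.4567, -0.1577, 0.1504]
tool_rot: [-3.112, -0.426, -0.0]
force: [0.5, 0.6, -5.4]
grip_width: 0.0362
gripper_force: 61.3
```

```bash
python3 - <<'E'
from h import *
s=r.sense(); c=r.read_camera("wrist"); save(c,"w4"); go(.451,-.2045)
for k,z in dict(v_seat=.049,strap_hinge=.071).items():
    for q in r.landmark_of("wrist",k)[:3]: print(k,np.round(q["at"],1),round(q["conf"],2),onz(c,q["at"],z,s).round(4))
E
```

```text
t 8.88 pos [ 0.4567 -0.1578  0.1503] yaw 15.61 tilt [ 0. -0. -1.] shift [-0.018   0.0435 -0.    ] F [ 0.7  0.4 -4.2] grip 0.0364 61.3
v_seat [325.4 238.7] 0.79 [ 0.4474 -0.2027  0.049 ]
strap_hinge [406.2 150.2] 0.72 [ 0.5342 -0.2294  0.071 ]
```

View pics/w4.png

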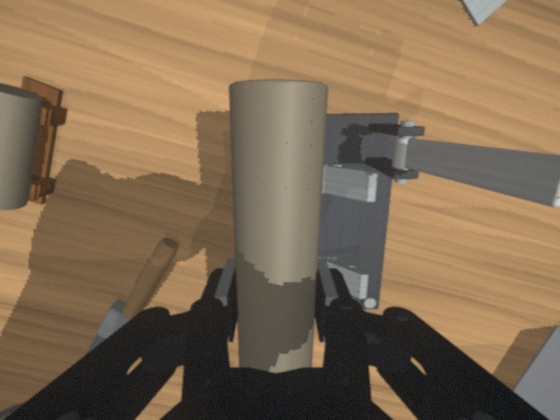

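The strap stands open on the right, hinge at (406,150), and the core is clear of it. Next I move over the seat, then lower.

jog_arm(
  increments=[
    [[0,0,0],[-0.008,0.018,0],0],
    [[0,0,0],[-0.0075,0.017,0],0],
    [[0,0,0],[-0.0036,0.0077,0],0],
    [[0,0,0],[0,0,0],0],
    [[0,0,0],[0,0,0.015],0],
    [[0,0,0],[0,0,0.02],0],
    [[0,0,0],[0,0,0.015],0],
    [[0,0,0],[0,0,0.01],0],
    [[0,0,0],[0,0,0],0],
    [[0,0,0],[0,0,0],0],
  ],
)

```text
clock: 9.82
tool_pos: [0.4497, -0.2043, 0.0903]
tool_rot: [-3.112, -0.426, 0.001]
force: [0.4, -0.5, -4.2]
grip_width: 0.0363
gripper_force: 61.4
```

```bash
python3 - <<'E'
from h import *
s=r.sense(); c=r.read_camera("wrist"); save(c,"w5"); go(.4497,-.204,.04)
for q in r.landmark_of("wrist","strap_hinge")[:2]:
    h=onz(c,q["at"],.071,s); print(q["at"],h.round(4),h[:2]-[.0839,-.0254])
E
```

```text
t 9.87 pos [ 0.45   -0.2046  0.0909] yaw 15.56 tilt [ 0.  0. -1.] shift [-0.0002 -0.0007  0.0509] F [ 0.4 -0.  -5. ] grip 0.0365 61.4
[368.1, 128.1] [ 0.5321 -0.2273  0.071 ] [ 0.44818022 -0.20189005]
```

View pics/w5.png

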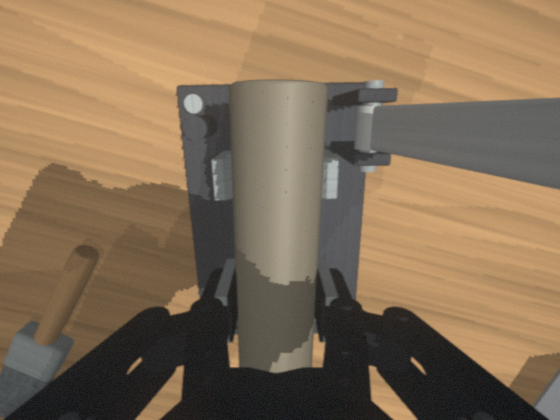

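The V-block lands at columns 212 and 338 centre on 275, against the core's 279. So the fixture is about 2.5 mm to the tool's -y and turned about 0.8° more; I correct while lowering.

jog_arm(
  increments=[
    [[0,0,-0.12],[-0.0005,-0.0022,0.006],0],
    [[0,0,0],[0,0,0.012],0],
    [[0,0,0],[0,0,0.012],0],
    [[0,0,0],[0,0,0.008],0],
    [[0,0,0],[0,0,0.005],0],
    [[0,0,0],[0,0,0.003],0],
    [[0,0,0],[0,0,0],0],
    [[0,0,0],[0,0,0],0],
  ],
)

```text
clock: 10.58
tool_pos: [0.4487, -0.2029, 0.0446]
tool_rot: [3.11, 0.444, 0.0]
force: [-0.5, 0.0, -5.6]
grip_width: 0.0365
gripper_force: 61.5
```

jog_arm(
  increments=[
    [[0,0,0],[0,0,0.001],0],
    [[0,0,0],[0,0,0.001],0],
    [[0,0,0],[0,0,0.001],0],
    [[0,0,0],[0,0,0],0],
  ],
)

```text
clock: 10.92
tool_pos: [0.449, -0.2033, 0.0417]
tool_rot: [3.109, 0.444, 0.002]
force: [0.9, -3.8, -0.5]
grip_width: 0.0362
gripper_force: 62.0
```

jog_arm(
  increments=[
    [[0,0,0],[0,0.0004,0.0008],0],
    [[0,0,0],[0,0.0003,0.0007],0],
    [[0,0,0],[0,0,0],0],
  ],
)

```text
clock: 11.17
tool_pos: [0.4494, -0.2042, 0.0407]
tool_rot: [3.109, 0.444, 0.002]
force: [-2.2, -2.7, 14.9]
grip_width: 0.0363
gripper_force: 63.5
```

Seated, with +15 N of upward force. Release.

jog_arm(
  increments=[
    [[0,0,0],[0,0,0],0.45],
    [[0,0,0],[0,0,0],0.55],
    [[0,0,0],[0,0,0],0.7],
    [[0,0,0],[0,0,0],0.85],
    [[0,0,0],[0,0,0],1],
    [[0,0,0],[0,0,0],1],
    [[0,0,0],[0,0,0],1],
    [[0,0,0],[0,0,0],1],
  ],
)

```text
clock: 11.83
tool_pos: [0.4487, -0.2035, 0.0398]
tool_rot: [-3.11, -0.444, 0.0]
force: [-0.1, -0.0, 0.1]
grip_width: 0.0855
gripper_force: 0.0
```

jog_arm(
  increments=[
    [[0,0,0],[0,0,-0.01],1],
    [[0,0,0],[0,0,-0.025],1],
    [[0,0,0],[0,0,-0.035],1],
    [[0,0,0],[0,0,-0.035],1],
    [[0,0,0],[0,0,-0.035],1],
    [[0,0,0],[0,0,-0.035],1],
    [[0,0,0],[0,0,-0.025],0.5],
    [[0,0,0],[0,0,0],0],
    [[0,0,0],[0,0,0],0],
  ],
)

```text
clock: 12.58
tool_pos: [0.4492, -0.2037, 0.2419]
tool_rot: [3.108, 0.444, 0.004]
force: [-0.7, -0.2, -1.5]
grip_width: 0.0515
gripper_force: 0.0
```

```bash
python3 - <<'E'
from h import *
s=r.sense(); c=r.read_camera("wrist"); save(c,"w6"); go(.449,-.203)
for k,z in dict(long_core_center=.049,strap_hinge=.071).items():
    for q in r.landmark_of("wrist",k)[:2]: print(k,np.round(q["at"],1),round(q["conf"],2),onz(c,q["at"],z,s).round(4))
print(r.spot_in("wrist","strap")[:2])
E
```

```text
t 12.63 pos [ 0.4486 -0.2035  0.2405] yaw 16.25 tilt [ 0.001  0.001 -1.   ] shift [ 0.0006 -0.0004  0.    ] F [ 0.  -1.3 -1.1] grip 0.044 0.0
long_core_center [276.3 187.5] 0.6 [ 0.4509 -0.2032  0.049 ]
strap_hinge [325.4 120.3] 0.71 [ 0.5331 -0.2286  0.071 ]
[{'extent': [317.2, 108.1, 390.3, 139.8], 'conf': 0.92}, {'extent': [258.0, 100.5, 296.7, 267.7], 'conf': 0.66}]
```

View pics/w6.png

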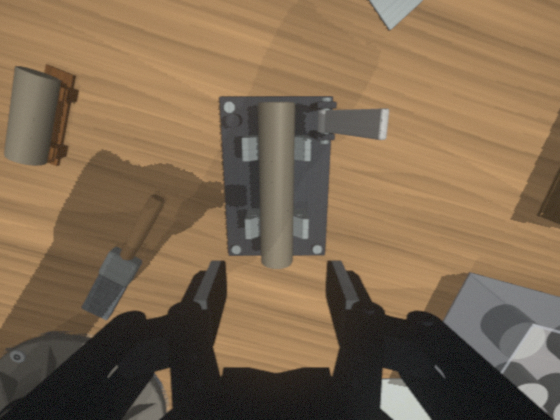

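The core lies in both notches, centred between the blocks: column 277, rows 102–268. The strap is still open at (355,123). Next I go behind the strap with the fingers shut.

jog_arm(
  increments=[
    [[0,0,0],[0.0148,0.026,0],0],
    [[0,0,0],[0.0148,0.026,0],0],
    [[0,0,0],[0.0148,0.026,0],0],
    [[0,0,0],[0.0148,0.026,0],0],
    [[0,0,0],[0.0148,0.026,0],0],
    [[0,0,0],[0,0,0],0],
    [[0,0,0],[0,0,0.03],0],
    [[0,0,0],[0,0,0.03],0],
    [[0,0,0],[0,0,0.025],0],
    [[0,0,0],[0,0,0.015],0],
    [[0,0,0],[0,0,0],0],
    [[0,0,0],[0,0,0],0],
  ],
)

```text
clock: 13.78
tool_pos: [0.5556, -0.3072, 0.1387]
tool_rot: [-3.108, -0.444, 0.003]
force: [0.1, -0.6, 1.4]
grip_width: 0.0001
gripper_force: 0.0
```

```bash
python3 -c "
from h import *
go(.556,-.308,.14)
s=r.sense(); c=r.read_camera('wrist')
for q in r.landmark_of('wrist','strap_hinge')[:2]: print(q, onz(c,q['at'],.071,s))
print(r.spot_in('wrist','strap')[:2])"
```

```text
t 13.78 pos [ 0.5556 -0.3072  0.1387] yaw 16.27 tilt [-0.002 -0.002 -1.   ] shift [ 0.0002  0.0009 -0.0013] F [ 0.1 -0.6  1.4] grip 0.0001 0.0
{'at': [163.3, 230.0], 'conf': 0.74} [ 0.53275682 -0.2283114   0.071     ]
[{'extent': [123.9, 219.3, 175.1, 340.7], 'conf': 0.63}]
```

jog_arm(
  increments=[
    [[0,0,0],[0,-0.01,0],0],
    [[0,0,0],[0,-0.01,0],0],
    [[0,0,0],[0,-0.01,0],0],
    [[0,0,0],[0,-0.01,0],0],
    [[0,0,0],[0,-0.01,0],0],
    [[0,0,0],[0,-0.01,0],0],
    [[0,0,0],[0,-0.01,0],0],
    [[0,0,0],[0,-0.01,0],0],
    [[0,0,0],[0,-0.01,0],0],
  ],
)

```text
clock: 14.68
tool_pos: [0.5307, -0.2201, 0.1403]
tool_rot: [3.109, 0.445, 0.001]
force: [0.6, -0.3, -0.5]
grip_width: 0.0001
gripper_force: 0.3
```

jog_arm(
  increments=[
    [[0,0,0],[0,-0.01,0],0],
    [[0,0,0],[0,-0.01,0],0],
    [[0,0,0],[0,-0.005,0],0],
    [[0,0,0],[0,0,0],0],
    [[0,0,0],[0,0,0],0],
    [[0,0,0],[0,0,0],0],
    [[0,0,0],[0,0,0],0],
    [[0,0,0],[0,0,0],0],
    [[0,0,0],[0,0,0],0],
    [[0,0,0],[0,0,0],0],
    [[0,0,0],[0,0,0],0],
    [[0,0,0],[0,0,0],0],
  ],
)

```text
clock: 15.68
tool_pos: [0.5239, -0.1973, 0.1398]
tool_rot: [-3.11, -0.444, 0.0]
force: [-0.7, 0.3, 0.3]
grip_width: -0.0001
gripper_force: 0.0
```

jog_arm(
  increments=[
    [[0,0,0],[0,0,-0.02],0],
    [[0,0,0],[0,0,-0.03],0],
    [[0,0,0],[0,0.02,-0.03],0],
    [[0,0,0],[0,0.03,-0.02],0],
    [[0,0,0],[0,0.03,0],0],
    [[0,0,0],[0,0.02,0],0],
    [[0,0,0],[0,0,0],0],
    [[0,0,0],[0,0,0],0],
    [[0,0,0],[0,0,0],0],
    [[0,0,0],[0,0,0],0],
    [[0,0,0],[0,0,0],0],
    [[0,0,0],[0,0,0],0],
  ],
)

```text
clock: 16.68
tool_pos: [0.552, -0.2926, 0.2399]
tool_rot: [-3.11, -0.446, -0.0]
force: [-0.3, -0.3, -1.1]
grip_width: -0.0001
gripper_force: 0.0
```

```bash
python3 -c "
from h import *
c=r.read_camera('wrist'); save(c,'w7'); go(.556,-.308)
print(r.spot_in('wrist','strap')[:2])"
```

```text
t 16.73 pos [ 0.552  -0.2927  0.24  ] yaw 16.3 tilt [ 0.  0. -1.] shift [-0.0005  0.0158  0.    ] F [ 1.  -0.2  0.2] grip -0.0002 0.0
[{'extent': [113.9, 184.3, 220.0, 206.5], 'conf': 0.73}]
```

View pics/w7.png

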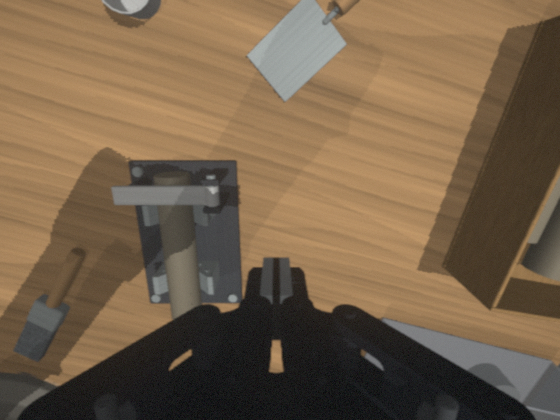

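The strap lies across the core's end, from the hinge at (212,195) to the free end at (113,195). I'll check that it is level and still.

jog_arm(
  increments=[
    [[0,0,0],[0,0,0],0],
    [[0,0,0],[0,0,0],0],
    [[0,0,0],[0,0,0],0],
    [[0,0,0],[0,0,0],0],
    [[0,0,0],[0,0,0],0],
    [[0,0,0],[0,0,0],0],
    [[0,0,0],[0,0,0],0],
    [[0,0,0],[0,0,0],0],
    [[0,0,0],[0,0,0],0],
    [[0,0,0],[0,0,0],0],
    [[0,0,0],[0,0,0],0],
    [[0,0,0],[0,0,0],0],
  ],
)

```text
clock: 17.78
tool_pos: [0.552, -0.2933, 0.2398]
tool_rot: [-3.11, -0.444, -0.0]
force: [0.0, 0.3, 1.0]
grip_width: -0.0001
gripper_force: 0.0
```

```bash
python3 - <<'E'
from h import *
s=r.sense(); c=r.read_camera('wrist')
print(r.spot_in('wrist','strap')[:1])
M=np.array(c["mount"]);T=Ro.from_rotvec(s["tool_rot"]).as_matrix();K=c["camera_matrix"]
a=np.radians(16.3);ex=np.array([np.cos(a),np.sin(a),0]);ey=np.array([-np.sin(a),np.cos(a),0])
for th in(-.25,-.1,0,.1,.3,.8):
    X=np.array([.533,-.2285,.071])+ey*.102*np.cos(th)+[0,0,.102*np.sin(th)]
    p=M[:3,:3].T@(T.T@(X-s["tool_pos"])-M[:3,3]); u=K@p; print(th,(u/u[2])[:2].round(1))
E
```

```text
[{'extent': [112.1, 185.3, 218.3, 207.7], 'conf': 0.77}]
-0.25 [127.5 188.7]
-0.1 [118.5 192.1]
0 [113.2 194.5]
0.1 [108.5 197.1]
0.3 [101.7 202.8]
0.8 [105.4 217.9]
```

The strap is level within 0.1 rad and at rest. Handing in.

```bash
python3 -c "
from plant import r
print(r.hand_in())"
```

```text
the job is handed in; nothing more can be done
None
```

The job is handed in at about 18 s of the 48 s: the full-size core lies centred in both notches with the strap level on it, as the wrist camera showed; the hand-in itself returned no verdict.

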